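# Run along a row of vial stoppers and press them home

### The arm

A 6-joint arm with a two-finger parallel gripper is mounted at the origin on the work surface. World frame = base frame: x ahead of the robot, y to its left, z up, the work surface at z = 0. Lengths are in m, angles in rad, forces in N, time in s.
With the tool pointing down it reaches from about 0.35 to 0.975 m from the base axis. Payload 4.9 kg.
Tool frame: the origin (TCP) lies at the very end of the fingers, on their centre line; the grasp point (between the pads) lies 19 mm behind it; y points along the fingers, x is the direction in which the jaws open and shut, and the axes are right-handed (so a half turn about y gives the same grasp; the last joint's range is limited). The gripper opens to 85 mm and grips with 20 to 120 N. Pads are 22 mm wide; open, the fingers measure 114 mm over their backs; the gripper's body (76 mm by 85 mm) begins 54 mm behind the grasp point. The pads swing forward as they close: fully open they stand 13 mm farther back than shut.
Start: joints at [-1.396, 0.053, 1.613, -0, 1.476, -0.119], TCP at [0.181, -0.598, 0.231] pointing down, gripper open.
Joint ranges: [-3.01, 3.01], [-1.01, 2.22], [0.06, 2.58], [-1.02, 4.17], [0.09, 2.62], [-3.14, 3.14]. Speed limits (rad/s): [2.57, 2.57, 3.14, 3.14, 3.14, 3.14].

### API

Orientations are given as a rotation vector (axis times angle).
In Python, from rig import * gives the robot as it stands.
- The arm moves only by the shell command python3 -m jog 'ROWS' [FORCE]. ROWS is JSON, a list of rows, each an object of numbers: "fingers": the closure, from -1 (fully open) to 1 (shut), so that 0 is half open; "tx", "ty", "tz": the shift along the tool's x, y, z in mm; "spin": the turn about the tool's y in rad. A call has 1 to 20 rows; each row shifts and turns the commanded pose from where the row before left it, along the tool's axes as they then stand; what a row does not reach is not made up. A row lasts 1/8 s, in which the tool goes at most 62.5 mm and 10.7 degrees, less where a joint would pass 70% of its speed; a pose out of reach is approached as far as the arm can. A call is refused whole if a number of a shift passes 62.5 or a number of a turn 0.188, either way. A call with a gripper value outside its range is refused whole. The fingers move at their own pace and stop on an object; FORCE is the grip in N (left out, the last holds). Time passes only in rows, so rows that do not move let the fingers close. It gives the time, the measured TCP pose, the force and the opening at its end, in the units of the state.
- read_state(): the state, without advancing time (a new reading comes with each control period).
- read_camera(name): name is "scene" or "top" or "wrist"; returns the picture (400x640x3 uint8, red, green, blue); there is no depth.
- calibration(name): a dict with "fx", "fy", "cx", "cy" (pixels), "k1" (the pictures are not rectified: a ray, as slopes to the right and down, at radius r is drawn at 1 + k1 r^2 times it, then the intrinsics apply), "pose" (4x4, takes a point from camera to world coordinates). Camera axes: x right, y up, looking along -z (the intrinsics and any distortion apply to the point x, -y, -z); pixel columns grow to the right and rows downward; lengths in m; the calibration is good to about 2 mm. A picture is of the moment at which its call begins: read the wrist's pose just before it. calibration takes no time and is no camera call; for the wrist camera it gives the pose at the moment of the call.
- close_job(): hands the job in, once; it reports no verdict.
The state is a dict: "time": time; "joint_pos": joint angles; "dq": joint speeds; "tau": joint torques, N m; "eef_pos": TCP position; "tcp_rot": TCP orientation; "contact_force": force on the tool from outside, world axes, zero at the start; "torque": the same for the moment, N m; "opening": finger opening in m.
Only numpy, scipy, OpenCV 4.12 (cv2) and the standard library are available. Lean on these libraries where they do the work, as an engineer would, in place of code of your own. Each camera call takes 0.05 s, during which the arm holds its last target. There are 200 camera calls.

### The job

The stoppers of the four vials in the white rack are still standing proud. Starting with the vial beside the rack's wire loop handle, run your fingertips along the row and gently press each stopper fully home, one after the other in row order, keeping the fingertips over the row and within about 5 cm of the stoppers until the last one is in. Grip, lift, or pull nothing, do not shift the rack, leave everything else on the bench where it is, and finish clear of it all.

Things in the scene. Friction and masses are not known exactly. Their poses are not given: they have to be found in the camera images.
- rack: Loose white vial rack, 0.5-0.9 kg, 115 (x) by 230 mm (y), deck 50 mm above the bench, turned any way round. Origin: centre of its underside, z up. A steel wire loop handle, 70 mm wide, top 99 mm high, stands at its +y end (y = 102 mm). Four fixed glass vials form a bowed row; (x, y) in mm from the handle: (-36, 56), (-22, 14), (-22, -28), (-36, -70). Tube holes at x = 34.
- tube1: Loose screw-cap tube, 16 mm thick, 90 mm long (cap 19 mm), standing in the rack's hole at (34, 35) mm, its top 96 mm above the bench; origin at its foot. To be left alone.
- tube2: The same kind of tube, in the rack's hole at (34, -49) mm; origin at its foot. To be left alone.
- stopper1_top (a point): Centre of the flat top of the grey rubber stopper of the vial next to the loop handle (first). Its flange is 21 mm across and 5 mm thick. The top is 71 mm above the bench when the stopper is fully home; at the start 75 to 78 mm.
- stopper1 (a joint): How far that stopper has been pressed in, m: 0 = 7 mm proud of the vial, 0.007 = fully home against the vial's rim (hard stop), negative = pulled out further. Starts at 0 to 0.003. Slides straight down against about 4 N of friction and stays where it is left.
- stopper2_top (a point): Centre of the flat top of the grey rubber stopper of the second vial from the handle. Its flange is 21 mm across and 5 mm thick. The top is 71 mm above the bench when the stopper is fully home; at the start 75 to 78 mm.
- stopper2 (a joint): How far that stopper has been pressed in, m: 0 = 7 mm proud of the vial, 0.007 = fully home against the vial's rim (hard stop), negative = pulled out further. Starts at 0 to 0.003. Slides straight down against about 4 N of friction and stays where it is left.
- stopper3_top (a point): Centre of the flat top of the grey rubber stopper of the third vial from the handle. Its flange is 21 mm across and 5 mm thick. The top is 71 mm above the bench when the stopper is fully home; at the start 75 to 78 mm.
- stopper3 (a joint): How far that stopper has been pressed in, m: 0 = 7 mm proud of the vial, 0.007 = fully home against the vial's rim (hard stop), negative = pulled out further. Starts at 0 to 0.003. Slides straight down against about 4 N of friction and stays where it is left.
- stopper4_top (a point): Centre of the flat top of the grey rubber stopper of the vial farthest from the handle (last). Its flange is 21 mm across and 5 mm thick. The top is 71 mm above the bench when the stopper is fully home; at the start 75 to 78 mm.
- stopper4 (a joint): How far that stopper has been pressed in, m: 0 = 7 mm proud of the vial, 0.007 = fully home against the vial's rim (hard stop), negative = pulled out further. Starts at 0 to 0.003. Slides straight down against about 4 N of friction and stays where it is left.
- flask: Conical glass flask with a stopper, 74 mm across, 120 mm high; loose bystander, origin at the centre of its underside.
- tipbox: Blue box with clear lid, 85 x 120 x 63 mm; loose bystander, origin at the centre of its underside.
- timer: Flat white bench timer, 65 x 70 x 18 mm; loose bystander, origin at the centre of its underside.
- beaker: Glass beaker, 68 mm across, 85 mm high; loose bystander, origin at the centre of its underside.
- bottle: White plastic bottle, 60 mm across, 130 mm high; loose bystander, origin at the centre of its underside.
- spatula: Spatula lying flat, 180 mm long; loose bystander, origin near its middle.

How it is judged:
By the outcome, as a careful person would: the job done as asked, in the order asked, and still so for the second after the job is handed in, with the robot touching nothing.
It also fails if it takes over 51 s, if anything falls off the work surface, if the arm or the gripper's body presses on something with over 40 N, if the wrist force passes 120 N, or if a joint passes its speed limit or range.

## Working session

There is one attempt and no reset: what is moved stays moved. The work goes in short steps, Python scripts to look and compute and a shell command to move; the robot and the scene stay as the last step left them, time stands still between calls to the robot, and variables do not carry over. Pictures are saved under pics/ and viewed, about 8 in all and at most 12, crops included, and the job is handed in when it is done.

```bash
mkdir -p pics
python3 - <<'E'
from rig import *
import cv2,numpy as np
s=read_state();print({k:np.round(v,3) for k,v in s.items()})
for n in("top","scene"):
    c=calibration(n);print(n,{k:np.round(v,3) for k,v in c.items()})
    cv2.imwrite(f"pics/{n}1.png",read_camera(n)[:,:,::-1])
E
```

```text
{'time': np.float64(0.0), 'joint_pos': array([-1.396,  0.053,  1.614,  0.   ,  1.476, -0.119]), 'dq': array([ 0.001, -0.001,  0.001, -0.001, -0.001, -0.001]), 'tau': array([-0.0000e+00, -3.9368e+01, -3.7017e+01, -0.0000e+00,  7.0000e-03,
       -0.0000e+00]), 'eef_pos': array([ 0.181, -0.598,  0.23 ]), 'tcp_rot': array([-1.333,  0.991, -0.989]), 'contact_force': array([-0.452, -0.046,  0.499]), 'torque': array([0.023, 0.004, 0.023]), 'opening': np.float64(0.086)}
top {'fx': np.float64(444.512), 'fy': np.float64(444.512), 'cx': np.float64(325.804), 'cy': np.float64(199.515), 'k1': np.float64(-0.079), 'pose': array([[-1.200e-02,  9.930e-01, -1.160e-01,  3.560e-01],
       [-1.000e+00, -1.100e-02,  7.000e-03,  1.000e-03],
       [ 5.000e-03,  1.160e-01,  9.930e-01,  1.373e+00],
       [ 0.000e+00,  0.000e+00,  0.000e+00,  1.000e+00]])}
scene {'fx': np.float64(389.451), 'fy': np.float64(389.451), 'cx': np.float64(321.562), 'cy': np.float64(201.78), 'k1': np.float64(-0.082), 'pose': array([[-0.161, -0.85 ,  0.501,  0.99 ],
       [ 0.987, -0.145,  0.07 ,  0.044],
       [ 0.014,  0.506,  0.863,  0.867],
       [ 0.   ,  0.   ,  0.   ,  1.   ]])}
```

View pics/top1.png

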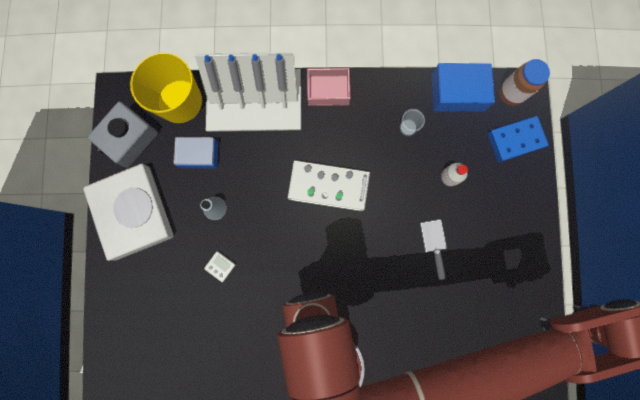

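View pics/scene1.png

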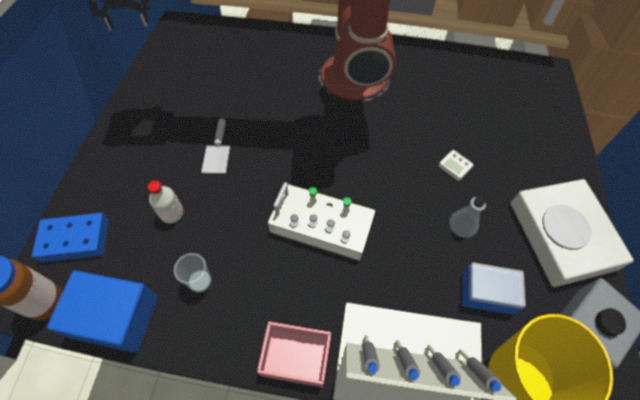

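The top view shows the rack centred near (329,186). The handle is at its right end (363,187, world -y), the four stoppers are on its far side (308–350, 168–175) and the green tubes at (311,191) and (339,196). The scene view agrees, with stoppers at (294,220) to (346,236).

```bash
cat > h.py <<'E'
from rig import *
import cv2,numpy as np
def ray(c,u,v):
    K=np.array([[c["fx"],0,c["cx"]],[0,c["fy"],c["cy"]],[0,0,1]])
    x,y=cv2.undistortPoints(np.array([[[u,v]]],float),K,np.array([c["k1"],0,0,0,0.]))[0,0]
    P=np.array(c["pose"]);return P[:3,3],P[:3,:3]@np.array([x,-y,-1.])
def plane(c,u,v,z):
    o,d=ray(c,u,v);return o+d*(z-o[2])/d[2]
E
python3 - <<'E'
from h import *
out=[]
for n,(x,y,w,h) in {"top":(280,150,100,70),"scene":(262,175,120,90)}.items():
    im=cv2.imread(f"pics/{n}1.png");c=calibration(n)
    hsv=cv2.cvtColor(im,cv2.COLOR_BGR2HSV)
    m=cv2.inRange(hsv,(45,90,40),(80,255,255));k,_,st,ce=cv2.connectedComponentsWithStats(m)
    for i in range(1,k):
        if st[i,4]>8 : print(n,"green",st[i],ce[i].round(1),plane(c,*ce[i],.09).round(3))
    z=cv2.resize(im[y:y+h,x:x+w],None,fx=6,fy=6,interpolation=cv2.INTER_CUBIC)
    for a in range(0,w,10): cv2.putText(z,str(x+a),(a*6,8),0,.3,(0,255,255));cv2.line(z,(a*6,10),(a*6,16),(0,255,255))
    for a in range(0,h,10): cv2.putText(z,str(y+a),(0,a*6),0,.3,(0,255,255))
    out.append(cv2.copyMakeBorder(z,0,0,0,720-z.shape[1],0))
cv2.imwrite("pics/z1.png",cv2.resize(np.vstack(out),None,fx=.62,fy=.62))
E
```

```text
top green [308 189   6   6  30] [310.3 191.4] [0.53  0.037 0.09 ]
top green [336 193   6   6  27] [338.7 195.6] [ 0.517 -0.045  0.09 ]
scene green [308 186  10  10  72] [312.7 190.1] [ 0.511 -0.045  0.09 ]
scene green [343 196   9  10  63] [346.9 200.5] [0.526 0.038 0.09 ]
```

View pics/z1.png

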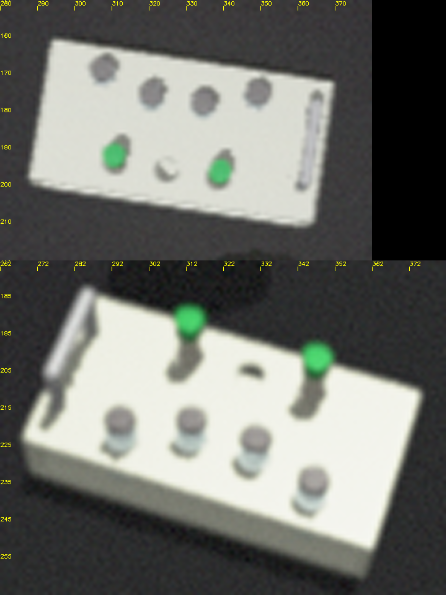

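The crops show the stopper tops, first to last. In the top view they are at about (349,174), (335,176), (321,175), (308,168). In the scene view they are at (294,217), (313,217), (330,222), (346,233). The caps are 83 mm apart, against 84 mm given.

```bash
cat >> h.py <<'E'
def fit(A,B):
    A=np.array(A,float);B=np.array(B)[:,:2];a=A-A.mean(0);b=B-B.mean(0)
    H=a.T@b;th=np.arctan2(H[0,1]-H[1,0],H[0,0]+H[1,1])
    R=np.array([[np.cos(th),-np.sin(th)],[np.sin(th),np.cos(th)]]);t=B.mean(0)-R@A.mean(0)
    return th,R,t,B-(A@R.T+t)
S=np.array([(-36,56),(-22,14),(-22,-28),(-36,-70)])/1000
E
python3 - <<'E'
from h import *
t=[(349.4,174.2),(334.8,176.3),(320.9,174.7),(308,167.7),(338.7,195.6),(310.3,191.4)]
s=[(294.3,216.8),(313.3,216.8),(330.5,222.5),(346.4,233),(312.7,190.1),(346.9,200.5)]
A=np.vstack([S,[(.034,.035),(.034,-.049)]])
for n,p in(("top",t),("scene",s)):
    c=calibration(n);B=[plane(c,*q,.076 if i<4 else .09) for i,q in enumerate(p)]
    th,R,tt,r=fit(A,B);print(n,th,tt.round(4),"res mm",(r*1e3).round(1).tolist());print((S@R.T+tt).round(4).tolist())
s=read_state()
from scipy.spatial.transform import Rotation as Ro
print(Ro.from_rotvec(s["tcp_rot"]).as_matrix().round(3))
c=calibration("wrist");print({k:np.round(v,3) for k,v in c.items()})
E
```

```text
top 2.9702015912335913 [ 0.5555 -0.0174] res mm [[0.3, 0.4], [1.1, -0.1], [-0.8, -0.4], [-0.3, -1.4], [0.4, 0.9], [-0.6, 0.7]]
[[0.5814, -0.0787], [0.5748, -0.035], [0.5819, 0.0064], [0.6029, 0.0454]]
scene 2.979028755106874 [ 0.5535 -0.0153] res mm [[1.1, 0.7], [0.7, 0.1], [1.9, -0.1], [1.6, 0.0], [-3.2, -0.5], [-2.1, -0.3]]
[[0.58, -0.0764], [0.5729, -0.0327], [0.5797, 0.0087], [0.6004, 0.0479]]
[[ 0.29  -0.     0.957]
 [-0.957  0.002  0.29 ]
 [-0.002 -1.     0.   ]]
{'fx': np.float64(287.819), 'fy': np.float64(287.819), 'cx': np.float64(316.294), 'cy': np.float64(202.935), 'k1': np.float64(-0.036), 'pose': array([[ 0.29 ,  0.908,  0.302,  0.258],
       [-0.957,  0.276,  0.09 , -0.573],
       [-0.002, -0.315,  0.949,  0.373],
       [ 0.   ,  0.   ,  0.   ,  1.   ]])}
```

Both views agree to about 2 mm, and the wrist view can refine that. I'll shut the fingers and go above stoppers 1 and 2.

```bash
python3 -m jog '[{"fingers":1,"tx":-10,"tz":13},{"fingers":1,"tx":-20,"tz":26,"ty":2},{"fingers":1,"tx":-29,"tz":39,"ty":2},{"fingers":1,"tx":-29,"tz":39,"ty":2},{"fingers":1,"tx":-29,"tz":39,"ty":2},{"fingers":1,"tx":-29,"tz":39,"ty":2},{"fingers":1,"tx":-29,"tz":39,"ty":2},{"fingers":1,"tx":-29,"tz":39,"ty":2},{"fingers":1,"tx":-29,"tz":39,"ty":2},{"fingers":1,"tx":-29,"tz":39,"ty":2},{"fingers":1,"tx":-29,"tz":39,"ty":2},{"fingers":1,"tx":-29,"tz":39,"ty":2},{"fingers":1,"tx":-29,"tz":38,"ty":2},{"fingers":1,"tx":-29,"tz":38,"ty":2},{"fingers":1,"tx":-29,"tz":19,"ty":2},{"fingers":1,"tx":-20,"tz":10,"ty":2},{"fingers":1,"tx":-7},{"fingers":1},{"fingers":1}]' 20
python3 - <<'E'
from h import *
import pickle
s=read_state();print(s["time"],s["eef_pos"],s["tcp_rot"],s["contact_force"],s["opening"])
c=calibration("wrist");pickle.dump(c,open("w1.pkl","wb"))
cv2.imwrite("pics/w1.png",read_camera("wrist")[:,:,::-1])
E
```

```text
0.1 [ 0.18090594 -0.59766583  0.23017868] [-1.3326775   0.99098025 -0.98881045] [-0.1363868   0.16470169 -0.12527804] 0.08534058802565138schema error: expected keys fingers, tx, ty, tz, spin
```

View pics/w1.png

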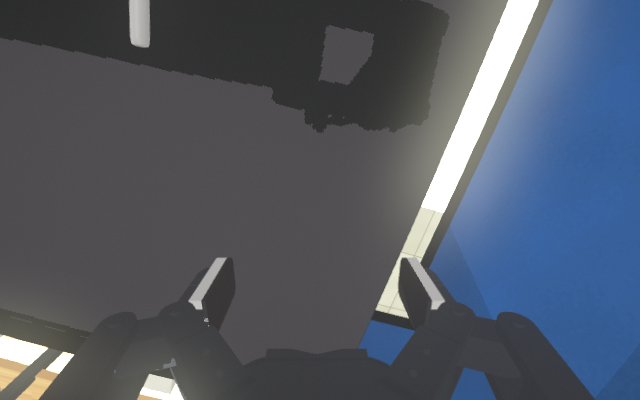

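The call was refused because every row needs all five keys, so the arm hasn't moved. The wrist view shows only the bare bench and the open fingers.

```bash
python3 -m jog '[{"fingers":1,"tx":-10,"ty":0,"tz":13,"spin":0},{"fingers":1,"tx":-20,"ty":2,"tz":26,"spin":0},{"fingers":1,"tx":-29,"ty":2,"tz":39,"spin":0},{"fingers":1,"tx":-29,"ty":2,"tz":39,"spin":0},{"fingers":1,"tx":-29,"ty":2,"tz":39,"spin":0},{"fingers":1,"tx":-29,"ty":2,"tz":39,"spin":0},{"fingers":1,"tx":-29,"ty":2,"tz":39,"spin":0},{"fingers":1,"tx":-29,"ty":2,"tz":39,"spin":0},{"fingers":1,"tx":-29,"ty":2,"tz":39,"spin":0},{"fingers":1,"tx":-29,"ty":2,"tz":39,"spin":0},{"fingers":1,"tx":-29,"ty":2,"tz":39,"spin":0},{"fingers":1,"tx":-29,"ty":2,"tz":39,"spin":0},{"fingers":1,"tx":-29,"ty":2,"tz":38,"spin":0},{"fingers":1,"tx":-29,"ty":2,"tz":38,"spin":0},{"fingers":1,"tx":-20,"ty":2,"tz":19,"spin":0},{"fingers":1,"tx":-6,"ty":2,"tz":10,"spin":0},{"fingers":1,"tx":0,"ty":0,"tz":0,"spin":0},{"fingers":1,"tx":0,"ty":0,"tz":0,"spin":0}]' 20
python3 - <<'E'
from h import *
import pickle
s=read_state();print(s["time"],s["eef_pos"],s["tcp_rot"],s["contact_force"],s["opening"])
c=calibration("wrist");pickle.dump(c,open("w1.pkl","wb"))
cv2.imwrite("pics/w2.png",read_camera("wrist")[:,:,::-1])
E
```

```text
time: 2.4
eef_pos: [0.5747, -0.0576, 0.2014]
tcp_rot: [-1.334, 0.991, -0.991]
contact_force: [-0.7, -0.5, 0.6]
opening: 0.0
2.4 [ 0.5746979  -0.05764685  0.20136208] [-1.333954    0.990867   -0.99097135] [-0.72358973 -0.45683243  0.56453319] 3.6221777918507373e-06
```

View pics/w2.png

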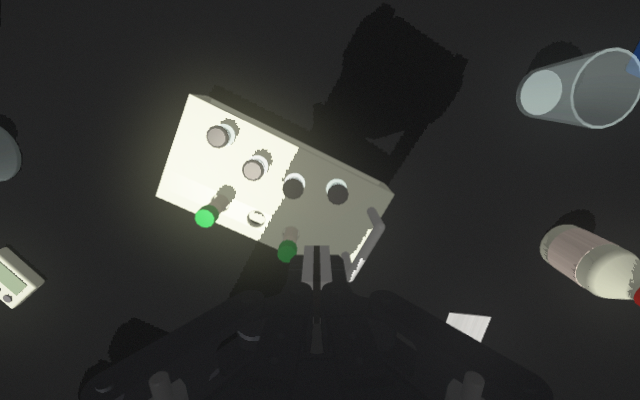

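The wrist view shows stoppers 1 to 4 at about (338,193), (293,188), (253,170) and (217,137). The handle is at (372,235), the caps at (205,217) and (287,251), and the shut fingertips at (316,250).

Run:
```python
from h import *
import pickle
c=pickle.load(open("w1.pkl","rb"))
w=cv2.cvtColor(cv2.imread("pics/w2.png"),cv2.COLOR_BGR2GRAY)
p=[(338,192.5),(293,188),(253,170),(217,137),(287,250),(205,217)]
A=np.vstack([S,[(.034,.035),(.034,-.049)]])
B=[plane(c,*q,.0765 if i<4 else .095) for i,q in enumerate(p)]
th,R,tt,r=fit(A[:4],B[:4]);print(th,tt.round(4),"res mm",(r*1e3).round(1).tolist());W=S@R.T+tt
th,R,tt2,r=fit(A,B);print(th,tt2.round(4),(r*1e3).round(1).tolist());print((S@R.T+tt2).round(4).tolist())
print(W.round(4).tolist())
old=np.array([(.5807,-.0775),(.5738,-.034),(.581,.0075),(.6017,.0467)])
F=(W+old)/2;print("used",F.round(4).tolist())
cur=read_state()["eef_pos"][:2];T=np.array([[.29,-.957],[.957,.29]])
for f in F: print("tx,tz mm",(T@(f-cur)*1e3).round(1));cur=f
o,d=ray(c,316,246);print("fingertip ray at z .201",plane(c,316,246,.2014).round(4))
```

```text
2.99321861307038 [ 0.5557 -0.0157] res mm [[0.4, 1.0], [-0.2, 0.3], [-0.3, -0.3], [0.1, -1.1]]
2.988855595703047 [ 0.5561 -0.0152] [[0.3, 0.6], [-0.5, -0.1], [-0.8, -0.7], [-0.6, -1.4], [1.8, 1.2], [-0.2, 0.4]]
[[0.5832, -0.076], [0.5757, -0.0323], [0.5821, 0.0092], [0.6024, 0.0485]]
[[0.5831, -0.0764], [0.5754, -0.0328], [0.5816, 0.0087], [0.6017, 0.0482]]
used [[0.5819, -0.0769], [0.5746, -0.0334], [0.5813, 0.0081], [0.6017, 0.0475]]
tx,tz mm [20.4  1.3]
tx,tz mm [-43.8   5.7]
tx,tz mm [-37.8  18.5]
tx,tz mm [-31.7  30.9]
fingertip ray at z .201 [ 0.5829 -0.0534  0.2014]
```

```bash
python3 -m jog '[{"fingers":1,"tx":10,"ty":20,"tz":1,"spin":0},{"fingers":1,"tx":10,"ty":35,"tz":0,"spin":0},{"fingers":1,"tx":0,"ty":30,"tz":0,"spin":0},{"fingers":1,"tx":0,"ty":20,"tz":0,"spin":0},{"fingers":1,"tx":0,"ty":8,"tz":0,"spin":0},{"fingers":1,"tx":0,"ty":0,"tz":0,"spin":0},{"fingers":1,"tx":0,"ty":0,"tz":0,"spin":0}]'
python3 - <<'E'
from h import *
s=read_state();print(s["eef_pos"],s["contact_force"])
cv2.imwrite("pics/w3.png",read_camera("wrist")[:,:,::-1])
E
```

```text
time: 3.32
eef_pos: [0.5829, -0.076, 0.0898]
tcp_rot: [-1.333, 0.988, -0.992]
contact_force: [-0.5, 0.0, 0.8]
opening: -0.0001
[ 0.58289164 -0.07596732  0.08976444] [-0.52965833  0.01864202  0.80603342]
```

View pics/w3.png

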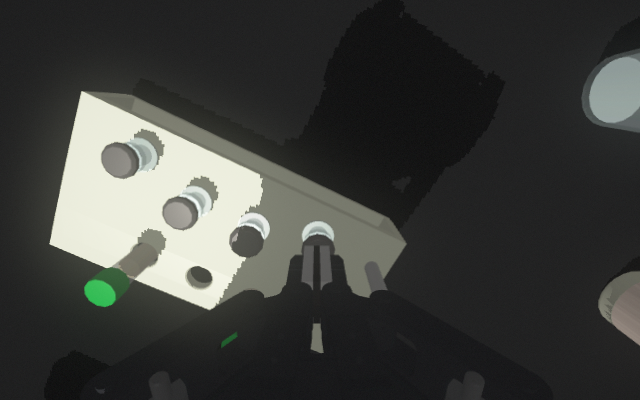

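The fingertips at (317,250) are centred over stopper 1. Next I'll press slowly.

```bash
python3 -m jog '[{"fingers":1,"tx":0,"ty":5,"tz":0,"spin":0},{"fingers":1,"tx":0,"ty":4,"tz":0,"spin":0},{"fingers":1,"tx":0,"ty":2,"tz":0,"spin":0},{"fingers":1,"tx":0,"ty":1.5,"tz":0,"spin":0},{"fingers":1,"tx":0,"ty":1.5,"tz":0,"spin":0},{"fingers":1,"tx":0,"ty":1,"tz":0,"spin":0},{"fingers":1,"tx":0,"ty":1,"tz":0,"spin":0},{"fingers":1,"tx":0,"ty":1,"tz":0,"spin":0},{"fingers":1,"tx":0,"ty":1,"tz":0,"spin":0},{"fingers":1,"tx":0,"ty":0,"tz":0,"spin":0}]'
```

```text
time: 4.62
eef_pos: [0.5819, -0.0757, 0.071]
tcp_rot: [-1.334, 0.99, -0.99]
contact_force: [-5.2, 1.5, 8.7]
opening: 0.0
```

```bash
python3 -m jog '[{"fingers":1,"tx":0,"ty":0.5,"tz":0,"spin":0},{"fingers":1,"tx":0,"ty":0,"tz":0,"spin":0}]';python3 -m jog '[{"fingers":1,"tx":0,"ty":0.5,"tz":0,"spin":0},{"fingers":1,"tx":0,"ty":0,"tz":0,"spin":0}]'
```

```text
time: 4.88
eef_pos: [0.5819, -0.0757, 0.071]
tcp_rot: [-1.334, 0.991, -0.99]
contact_force: [-6.2, 0.7, 10.2]
opening: 0.0002
time: 5.12
eef_pos: [0.5819, -0.0757, 0.071]
tcp_rot: [-1.334, 0.991, -0.99]
contact_force: [-6.2, 1.7, 13.5]
opening: 0.0002
```

Stopper 1 is home: the tip stays at z = 0.071 while the force rises to 13.5 N. I'll lift 18 mm and move on to stopper 2.

```bash
python3 -m jog '[{"fingers":1,"tx":0,"ty":-4,"tz":0,"spin":0},{"fingers":1,"tx":0,"ty":-8,"tz":0,"spin":0},{"fingers":1,"tx":0,"ty":-6,"tz":0,"spin":0},{"fingers":1,"tx":-10,"ty":0,"tz":1,"spin":0},{"fingers":1,"tx":-15,"ty":0,"tz":2,"spin":0},{"fingers":1,"tx":-13,"ty":0,"tz":2,"spin":0},{"fingers":1,"tx":-5.5,"ty":0,"tz":0.5,"spin":0},{"fingers":1,"tx":0,"ty":0,"tz":0,"spin":0},{"fingers":1,"tx":0,"ty":0,"tz":0,"spin":0}]'
python3 - <<'E'
from h import *
cv2.imwrite("pics/w4.png",read_camera("wrist")[:,:,::-1])
E
```

```text
time: 6.25
eef_pos: [0.5746, -0.0326, 0.0873]
tcp_rot: [-1.334, 0.99, -0.99]
contact_force: [-0.4, 0.0, -0.2]
opening: 0.0004
```

View pics/w4.png

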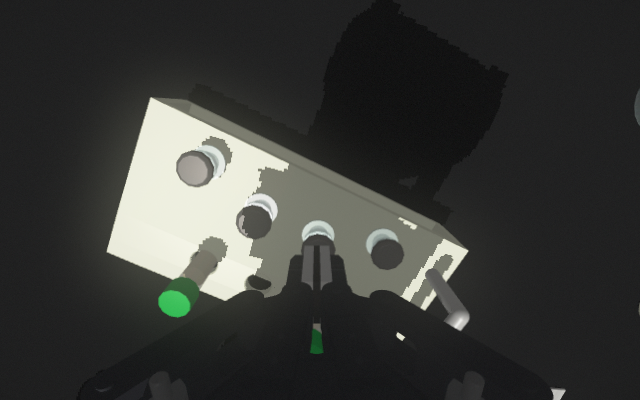

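The tip is centred over stopper 2, and stopper 1 at (385,250) now sits low on its vial. The rack looks undisturbed.

```bash
python3 -m jog '[{"fingers":1,"tx":0,"ty":4,"tz":0,"spin":0},{"fingers":1,"tx":0,"ty":3,"tz":0,"spin":0},{"fingers":1,"tx":0,"ty":2,"tz":0,"spin":0},{"fingers":1,"tx":0,"ty":1.5,"tz":0,"spin":0},{"fingers":1,"tx":0,"ty":1.5,"tz":0,"spin":0},{"fingers":1,"tx":0,"ty":1,"tz":0,"spin":0},{"fingers":1,"tx":0,"ty":1,"tz":0,"spin":0},{"fingers":1,"tx":0,"ty":1,"tz":0,"spin":0},{"fingers":1,"tx":0,"ty":1,"tz":0,"spin":0},{"fingers":1,"tx":0,"ty":0.5,"tz":0,"spin":0},{"fingers":1,"tx":0,"ty":0,"tz":0,"spin":0}]'; python3 -m jog '[{"fingers":1,"tx":0,"ty":0.6,"tz":0,"spin":0},{"fingers":1,"tx":0,"ty":0,"tz":0,"spin":0}]';python3 -m jog '[{"fingers":1,"tx":0,"ty":0.6,"tz":0,"spin":0},{"fingers":1,"tx":0,"ty":0,"tz":0,"spin":0}]'
```

```text
time: 7.68
eef_pos: [0.5745, -0.0325, 0.071]
tcp_rot: [-1.334, 0.99, -0.99]
contact_force: [-3.5, -0.7, 5.6]
opening: 0.0
time: 7.92
eef_pos: [0.5745, -0.0326, 0.071]
tcp_rot: [-1.334, 0.99, -0.99]
contact_force: [-5.1, -0.0, 8.1]
opening: -0.0003
time: 8.18
eef_pos: [0.5745, -0.0326, 0.071]
tcp_rot: [-1.335, 0.99, -0.99]
contact_force: [-6.2, -0.3, 11.2]
opening: -0.0004
```

Stopper 2 is home: z stays at 0.071 and the force rises with each step. On to stopper 3.

```bash
python3 -m jog '[{"fingers":1,"tx":0,"ty":-4,"tz":0,"spin":0},{"fingers":1,"tx":0,"ty":-8,"tz":0,"spin":0},{"fingers":1,"tx":0,"ty":-6,"tz":0,"spin":0},{"fingers":1,"tx":-8,"ty":0,"tz":4,"spin":0},{"fingers":1,"tx":-14,"ty":0,"tz":7,"spin":0},{"fingers":1,"tx":-11,"ty":0,"tz":6,"spin":0},{"fingers":1,"tx":-4.5,"ty":0,"tz":2,"spin":0},{"fingers":1,"tx":0,"ty":0,"tz":0,"spin":0},{"fingers":1,"tx":0,"ty":0,"tz":0,"spin":0}]'
python3 - <<'E'
from h import *
cv2.imwrite("pics/w5.png",read_camera("wrist")[:,:,::-1])
E
```

```text
time: 9.3
eef_pos: [0.5818, 0.0088, 0.0875]
tcp_rot: [-1.334, 0.99, -0.99]
contact_force: [-0.6, -0.2, 0.3]
opening: 0.0
```

View pics/w5.png

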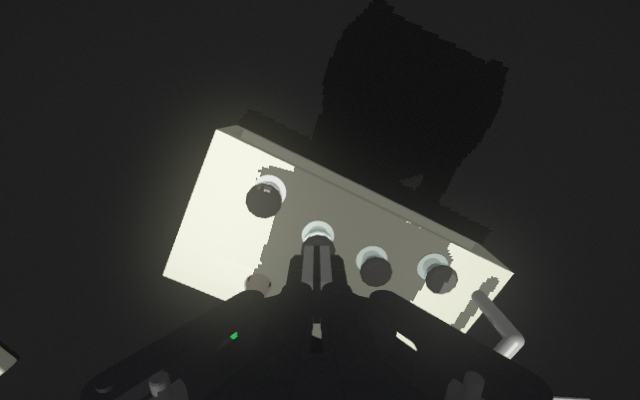

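The tip at (317,248) is centred over stopper 3. Stoppers 1 and 2, at (441,279) and (376,270), are down.

```bash
python3 -m jog '[{"fingers":1,"tx":0,"ty":4,"tz":0,"spin":0},{"fingers":1,"tx":0,"ty":3,"tz":0,"spin":0},{"fingers":1,"tx":0,"ty":2,"tz":0,"spin":0},{"fingers":1,"tx":0,"ty":1.5,"tz":0,"spin":0},{"fingers":1,"tx":0,"ty":1.5,"tz":0,"spin":0},{"fingers":1,"tx":0,"ty":1,"tz":0,"spin":0},{"fingers":1,"tx":0,"ty":1,"tz":0,"spin":0},{"fingers":1,"tx":0,"ty":1,"tz":0,"spin":0},{"fingers":1,"tx":0,"ty":1,"tz":0,"spin":0},{"fingers":1,"tx":0,"ty":0.5,"tz":0,"spin":0},{"fingers":1,"tx":0,"ty":0,"tz":0,"spin":0}]'; python3 -m jog '[{"fingers":1,"tx":0,"ty":0.6,"tz":0,"spin":0},{"fingers":1,"tx":0,"ty":0,"tz":0,"spin":0}]';python3 -m jog '[{"fingers":1,"tx":0,"ty":0.6,"tz":0,"spin":0},{"fingers":1,"tx":0,"ty":0,"tz":0,"spin":0}]'
```

```text
time: 10.72
eef_pos: [0.582, 0.0089, 0.0711]
tcp_rot: [-1.334, 0.99, -0.99]
contact_force: [-2.9, -0.4, 4.4]
opening: -0.0001
time: 10.98
eef_pos: [0.582, 0.0089, 0.071]
tcp_rot: [-1.334, 0.99, -0.99]
contact_force: [-4.0, -0.5, 5.3]
opening: 0.0001
time: 11.22
eef_pos: [0.582, 0.0089, 0.071]
tcp_rot: [-1.334, 0.99, -0.99]
contact_force: [-5.6, -0.9, 8.2]
opening: -0.0001
```

```bash
python3 -m jog '[{"fingers":1,"tx":0,"ty":0.6,"tz":0,"spin":0},{"fingers":1,"tx":0,"ty":0,"tz":0,"spin":0}]'; python3 -m jog '[{"fingers":1,"tx":0,"ty":-4,"tz":0,"spin":0},{"fingers":1,"tx":0,"ty":-8,"tz":0,"spin":0},{"fingers":1,"tx":0,"ty":-6,"tz":0,"spin":0},{"fingers":1,"tx":-7,"ty":0,"tz":7,"spin":0},{"fingers":1,"tx":-12,"ty":0,"tz":11.5,"spin":0},{"fingers":1,"tx":-9,"ty":0,"tz":8.5,"spin":0},{"fingers":1,"tx":-4,"ty":0,"tz":3.5,"spin":0},{"fingers":1,"tx":0,"ty":0,"tz":0,"spin":0},{"fingers":1,"tx":0,"ty":0,"tz":0,"spin":0}]'
python3 - <<'E'
from h import *
cv2.imwrite("pics/w6.png",read_camera("wrist")[:,:,::-1])
E
```

```text
time: 11.48
eef_pos: [0.582, 0.0089, 0.0709]
tcp_rot: [-1.334, 0.99, -0.99]
contact_force: [-7.5, -0.1, 12.1]
opening: 0.0001
time: 12.6
eef_pos: [0.6016, 0.0482, 0.0871]
tcp_rot: [-1.334, 0.99, -0.99]
contact_force: [0.1, 0.6, -0.2]
opening: -0.0001
```

View pics/w6.png

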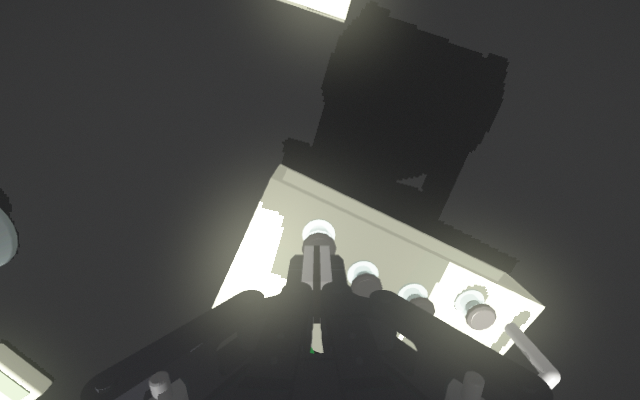

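The tip is centred over stopper 4 at (318,245). Stoppers 3, 2 and 1 are down to its right.

```bash
python3 -m jog '[{"fingers":1,"tx":0,"ty":4,"tz":0,"spin":0},{"fingers":1,"tx":0,"ty":3,"tz":0,"spin":0},{"fingers":1,"tx":0,"ty":2,"tz":0,"spin":0},{"fingers":1,"tx":0,"ty":1.5,"tz":0,"spin":0},{"fingers":1,"tx":0,"ty":1.5,"tz":0,"spin":0},{"fingers":1,"tx":0,"ty":1,"tz":0,"spin":0},{"fingers":1,"tx":0,"ty":1,"tz":0,"spin":0},{"fingers":1,"tx":0,"ty":1,"tz":0,"spin":0},{"fingers":1,"tx":0,"ty":1,"tz":0,"spin":0},{"fingers":1,"tx":0,"ty":0.5,"tz":0,"spin":0},{"fingers":1,"tx":0,"ty":0.6,"tz":0,"spin":0},{"fingers":1,"tx":0,"ty":0,"tz":0,"spin":0}]'; python3 -m jog '[{"fingers":1,"tx":0,"ty":0.6,"tz":0,"spin":0},{"fingers":1,"tx":0,"ty":0,"tz":0,"spin":0}]';python3 -m jog '[{"fingers":1,"tx":0,"ty":0.6,"tz":0,"spin":0},{"fingers":1,"tx":0,"ty":0,"tz":0,"spin":0}]'
```

```text
time: 14.15
eef_pos: [0.6019, 0.0483, 0.071]
tcp_rot: [-1.334, 0.99, -0.99]
contact_force: [-4.1, -0.0, 8.2]
opening: 0.0
time: 14.4
eef_pos: [0.6019, 0.0484, 0.071]
tcp_rot: [-1.334, 0.99, -0.99]
contact_force: [-5.4, -0.0, 11.7]
opening: 0.0003
time: 14.65
eef_pos: [0.6019, 0.0483, 0.0709]
tcp_rot: [-1.334, 0.99, -0.99]
contact_force: [-7.6, 0.3, 13.1]
opening: -0.0001
```

Stopper 4 is home. I'll lift straight up, back away and check with both fixed cameras.

```bash
python3 -m jog '[{"fingers":1,"tx":0,"ty":-4,"tz":0,"spin":0},{"fingers":1,"tx":0,"ty":-12,"tz":0,"spin":0},{"fingers":1,"tx":0,"ty":-30,"tz":0,"spin":0},{"fingers":1,"tx":0,"ty":-40,"tz":0,"spin":0},{"fingers":1,"tx":0,"ty":-40,"tz":0,"spin":0},{"fingers":1,"tx":0,"ty":-40,"tz":0,"spin":0},{"fingers":1,"tx":15,"ty":-20,"tz":-10,"spin":0},{"fingers":1,"tx":30,"ty":0,"tz":-20,"spin":0},{"fingers":1,"tx":40,"ty":0,"tz":-25,"spin":0},{"fingers":1,"tx":40,"ty":0,"tz":-25,"spin":0},{"fingers":1,"tx":40,"ty":0,"tz":-25,"spin":0},{"fingers":1,"tx":40,"ty":0,"tz":-25,"spin":0},{"fingers":1,"tx":40,"ty":0,"tz":-25,"spin":0},{"fingers":1,"tx":40,"ty":0,"tz":-25,"spin":0},{"fingers":1,"tx":30,"ty":0,"tz":-20,"spin":0},{"fingers":1,"tx":15,"ty":0,"tz":-10,"spin":0},{"fingers":1,"tx":0,"ty":0,"tz":0,"spin":0},{"fingers":1,"tx":0,"ty":0,"tz":0,"spin":0}]'
python3 - <<'E'
from h import *
o=[]
for n,(x,y,w,h) in {"top":(180,60,290,230),"scene":(130,120,390,200)}.items():
    im=read_camera(n)[:,:,::-1].copy();c=calibration(n);old=cv2.imread(f"pics/{n}1.png")
    for k,I in(("before",old),("after",im)):
        m=cv2.inRange(cv2.cvtColor(I,cv2.COLOR_BGR2HSV),(45,90,40),(80,255,255));kk,_,st,ce=cv2.connectedComponentsWithStats(m)
        print(n,k,[ce[i].round(1).tolist() for i in range(1,kk) if st[i,4]>8])
    o.append(cv2.resize(np.hstack([old[y:y+h,x:x+w],im[y:y+h,x:x+w]]),(780,int(780*h/w/2))))
cv2.imwrite("pics/end.png",np.vstack(o))
E
```

```text
time: 16.9
eef_pos: [0.4965, -0.3274, 0.2547]
tcp_rot: [-1.334, 0.99, -0.989]
contact_force: [-0.5, 0.3, 0.1]
opening: -0.0001
top before [[310.3, 191.4], [338.7, 195.6]]
top after [[310.3, 191.3], [338.8, 195.6]]
scene before [[312.7, 190.1], [346.9, 200.5]]
scene after [[312.7, 190.4], [347.0, 200.4]]
```

View pics/end.png

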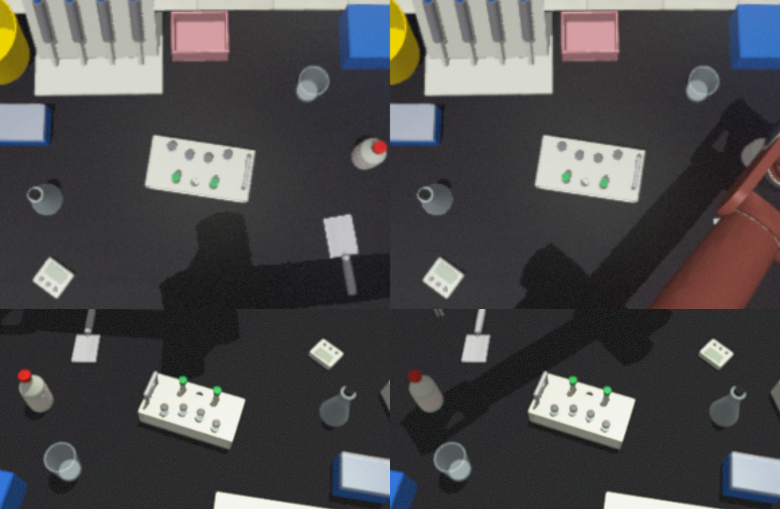

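The before and after pictures match: the rack, tubes (caps within 0.3 px) and bystanders have not moved, the stoppers sit lower, and the arm is clear.

```bash
python3 -c "
from rig import *
print(close_job())"
```

```text
the job is handed in; nothing more can be done
None
```

All four stoppers are pressed fully home, in row order starting from the vial beside the handle, and the job is handed in. I used shut fingertips and moved between vials about 16 mm above the seated tops.

- **Seating:** on each stopper the tip stopped at 71 mm, the fully-home height, and stayed there while the force rose to 11–13.5 N. That is well above the roughly 4 N of sliding friction.
- **Side force:** I also read a sideways force of about 6–8 N while pressing. The tip shifted about 1 mm sideways on stopper 1, and the rack did not move.
- **Rest of the bench:** in the last pictures the tube caps are within 0.3 px of where they started. The rack and the bystanders in view look unmoved, though the arm partly hid the bottle and the spatula in the top view.
- **Finish:** the arm ended clear at 0.25 m height with about zero contact force, at 16.9 s of the 51 s allowed.
- **Problem along the way:** one early move was refused because its rows lacked some keys. It caused no motion and no check failed.

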